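# Snap the retaining clip into the spindle groove of a bench drive

## Robot

A 6-joint arm with a two-finger parallel gripper is mounted at the origin on a cart in front of the work surface, level with it; the furniture and walls round the work are solid. World frame = base frame: x ahead of the robot, y to its left, z up, the work surface at z = 0. Lengths are in m, angles in degrees, forces in N, time in s.
With the tool pointing down it reaches from about 0.35 to 0.875 m from the base axis. Payload 4.2 kg.
Tool frame: the origin (TCP) lies midway between the tips of the shut fingers; the grasp point (between the pads) lies 19 mm behind it; z points along the fingers, y is the direction in which the jaws open and shut (so a half turn about z gives the same grasp; the last joint's range is limited). The gripper opens to 87 mm and grips with 3 to 60 N. Pads are 19 mm wide; open, the fingers measure 117 mm over their backs; the gripper's body (75 mm by 190 mm) begins 51 mm behind the grasp point.
Start: joints at [-59.496, 22.042, 0.453, 0, -68.411, -14.817], TCP at [0.169, -0.602, 0.223] pointing down, gripper open.
Joint ranges: [-179.83, 179.83], [-69.29, 118.12], [-61.27, 80.66], [-181.25, 117.63], [-171.15, -9.14], [-177.46, 177.46]. Speed limits (degrees/s): [159.86, 159.86, 180, 180, 180, 180].

## Interface

Orientations are given as a 3x3 rotation matrix whose columns are the frame's x, y, z axes.
In Python, from station import sense, capture, finish_job gives the robot as it stands. The module is installed in compiled form; this text tells all that it offers.
- The arm moves only by the shell command python3 -m jog 'ROWS' [OPENING]. ROWS is JSON, a list of rows, each a list of 6 numbers: the shift along the tool's x, y, z in cm, then the turn, a rotation vector about the tool's x, y, z in degrees. In form: [[dx, dy, dz, wx, wy, wz], ...]. A call has exactly 5 rows; each row shifts and turns the commanded pose from where the row before left it, along the tool's axes as they then stand; what a row does not reach is not made up. A row lasts 1/12 s, in which the tool goes at most 41.7 mm and 7.16 degrees, less where a joint would pass 70% of its speed; a pose out of reach is approached as far as the arm can. A call is refused whole if a number of a shift passes 4.17 or a number of a turn 7.16, either way. A call with a gripper value outside its range is refused whole. OPENING is the finger opening in cm, from 0 to 8.7, set as the call begins (- or left out, the last holds). The fingers move at their own pace and stop on an object; the grip force is fixed at half the most. Time passes only in rows, so rows that do not move let the fingers close, or fill a call up. It gives the time, the measured TCP pose, the force and the opening at its end, in the units of the state.
- sense(): the state, without advancing time (a new reading comes with each control period).
- capture(name): name is "scene" or "side" or "wrist"; returns a dict with "frame" (420x560x3 uint8, red, green, blue), "fx", "fy", "cx", "cy" (pixels), "world_to_cam" (4x4, takes a point from world to camera coordinates). Camera axes: x right, y up, looking along -z (the intrinsics and any distortion apply to the point x, -y, -z); pixel columns grow to the right and rows downward; lengths in m; the calibration is good to about 2 mm. A picture is of the moment at which its call begins. There is no depth.
- finish_job(): hands the job in, once; it reports no verdict.
The state is a dict: "time_s": time; "joints": joint angles; "joint_velocities": joint speeds; "effort": joint torques, N m; "tcp_pos": TCP position; "ee_rot": TCP orientation; "wrist_force": force on the tool from outside, world axes, zero at the start; "moment": the same for the moment, N m; "gripper_width": opening from 0.0 (shut) to 1.0 (fully open).
Only numpy, scipy, OpenCV 4.12 (cv2) and the standard library are available. Lean on these libraries where they do the work, as an engineer would, in place of code of your own. Each camera call takes 0.05 s, during which the arm holds its last target.

## Task

Fit the spring clip with the orange thumb tab to the small belt drive: from the open front of the guard, press it sideways into the spindle groove just above the belt wheel (feel for the wheel's top face to find the height) until it snaps fully home round the spindle. Press gently (1 kg of push is enough and twice that is too much), then let go of the clip. Leave the vial, bottle, timer and slide box where they are.

Things in the scene. Friction and masses are not known exactly. Their poses are not given: they have to be found in the camera images.
- clip: Open C-shaped spring clip of brass strip 5 mm wide and 5 mm thick, flat top and bottom, upright orange thumb tab; lies flat on the worktop at first. Origin: underside, centre of the space for the spindle; +x points out of the mouth (the way the clip is pushed), z up. Bridge's inner face at x = -8 mm; a stem 10 mm wide, 5 mm high joins bridge to tab. About 35 g.
- clip_tab (a point): Centre of the tab, 44 mm behind the clip's origin and 21 mm up; axes as the clip's. The tab is 24 mm long in x, 12 mm thick in y (grip it across these) and reaches from the underside to 42 mm up.
- clip_mouth (a point): Middle of the mouth, 17 mm ahead of the clip's origin. The arms end here (x = 19.5 mm, 32 mm wide over all); inside they are 22 mm apart at the tips, 9.4 mm at x = 8.5 mm, 17 mm beside the spindle. They are sprung at the bridge: pressing on takes about 10 N, most at 13 mm before home; then the clip snaps over and pulls itself on until the bridge meets the spindle, a hard stop.
- clip_seat (a point): Centre of the clip's spindle space at mid thickness: 2.5 mm above the clip's origin. Home when it is on the spindle's axis.
- drive_unit: Fixed belt drive: white housing 116 x 104 mm, 34 mm high; origin under its centre on the worktop, -x is its front. At its centre stands the spindle with a belt wheel. A grey half-round guard (inner radius 39 mm, top at 80 mm) closes the back half (+x side), so the clip goes in from the front, along the unit's +x.
- spindle_axis (a point): On the spindle's axis at the housing's top, 34 mm up. Black belt wheel: 54 mm diameter, 14 mm high. On its flat upper face lies the groove: 16 mm diameter, 7 mm high; above it the spindle's head, 24 mm diameter, 9 mm high. Wheel and spindle are rigid but set at a height that varies and is not measured: the wheel's upper face is 52 to 80 mm above the worktop.
- vial: Small dark vial, white cap, 33 mm diameter, 73 mm high, origin at its foot; bystander.
- timer: White bench timer, 62 x 66 x 18 mm, origin under its centre; bystander.
- slides: Open blue and white carton of slides, 32 x 82 x 30 mm, origin under its centre; bystander.
- brown_bottle: Brown bottle with a blue cap, 47 mm diameter, 98 mm high, origin at its foot; bystander.
Mind the look-alikes: they are no part of the job. Of the things that look like the drive_unit, take the one that is farthest from the robot's base at the start.

How it is judged:
By the outcome, as a careful person would: the job done as asked, in the order asked, and still so for the second after the job is handed in, with the robot touching nothing.
It also fails if it takes over 48 s, if anything falls off the work surface, if the arm or the gripper's body presses on something with over 40 N, if the wrist force passes 120 N, or if a joint passes its speed limit or range.

## Working session

There is one attempt and no reset: what is moved stays moved. The work goes in short steps, Python scripts to look and compute and a shell command to move; the robot and the scene stay as the last step left them, time stands still between calls to the robot, and variables do not carry over. Pictures are saved under pics/ and viewed, and the job is handed in when it is done.

```bash
mkdir -p pics; ls; python3 - <<'E'
from station import sense,capture
import cv2
print(sense())
for n in ["scene","side","wrist"]:
    c=capture(n); cv2.imwrite(f"pics/a_{n}.png",c["frame"][:,:,::-1]); print(n,{k:v for k,v in c.items() if k!="frame"})
E
```

```text
pics
{'time_s': 0.0, 'joints': array([-5.94936287e+01,  2.20902377e+01,  3.80480291e-01, -2.90785510e-02,
       -6.84109702e+01, -1.48137332e+01]), 'joint_velocities': array([ 0.02071562,  0.06862079, -0.0016806 , -0.07380584,  0.07221001,
        0.04882394]), 'effort': array([ 1.91321895e-03, -3.90667033e+01,  1.87405103e+01,  4.21987250e+00,
        1.09314328e-02, -1.79293411e-04]), 'tcp_pos': array([ 0.1688765 , -0.6011312 ,  0.22146967]), 'ee_rot': array([[-9.62777106e-01, -2.70295772e-01, -6.63022534e-04],
       [-2.70296573e-01,  9.62774917e-01,  2.05493403e-03],
       [ 8.29014856e-05,  2.15765615e-03, -9.99997669e-01]]), 'wrist_force': array([-0.08912162,  0.10929612, -0.84829299]), 'moment': array([0.06884456, 0.06210309, 0.00484519]), 'gripper_width': 0.9980467308098535}
scene {'fx': 447.60823049540204, 'fy': 447.60823049540204, 'cx': 282.42820502668144, 'cy': 207.5909936800659, 'world_to_cam': array([[ 0.48400661, -0.87505955,  0.00289719, -0.20594414],
       [ 0.6113838 ,  0.34052918,  0.71431766, -0.35947116],
       [-0.62605707, -0.34396317,  0.69981561, -0.85055
[... 203 characters left out ...]
63047869e-01, -5.05121411e-01, -8.57269871e-04,
         4.71520774e-01],
       [ 2.64140177e-01, -4.52753880e-01,  8.51612524e-01,
        -1.89012251e-01],
       [-4.30555852e-01,  7.34755935e-01,  5.24171131e-01,
        -8.04277218e-01],
       [ 0.00000000e+00,  0.00000000e+00,  0.00000000e+00,
         1.00000000e+00]])}
wrist {'fx': 332.8955568648621, 'fy': 332.8955568648621, 'cx': 287.5995943969115, 'cy': 211.78366328633015, 'world_to_cam': array([[-0.26938183,  0.96303036,  0.0024403 ,  0.6241155 ],
       [-0.92097026, -0.25687428, -0.29296652,  0.03626912],
       [-0.2815088 , -0.0811673 ,  0.95611959, -0.39100807],
       [ 0.        ,  0.        ,  0.        ,  1.        ]])}
```

View pics/a_scene.png

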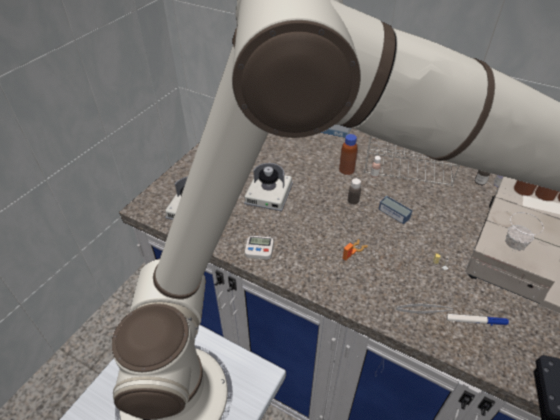

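View pics/a_side.png

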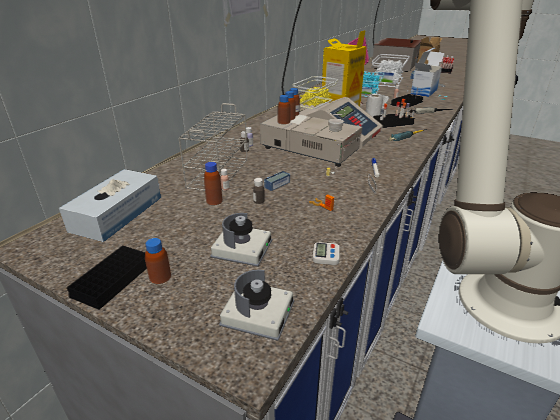

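View pics/a_wrist.png

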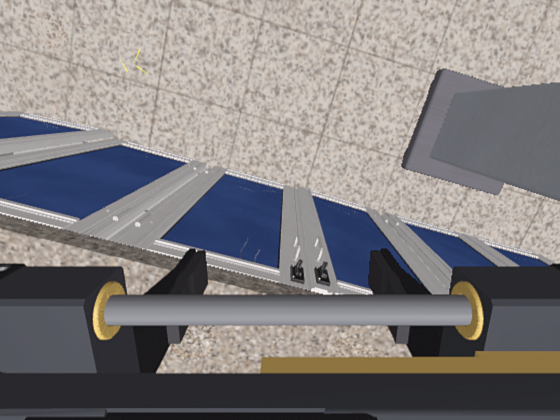

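```bash
cat > h.py <<'E'
import numpy as np, cv2
from station import sense,capture
def ray(c,u,v):
    W=c["world_to_cam"];R=W[:3,:3];t=W[:3,3]
    d=np.array([(u-c["cx"])/c["fx"],-(v-c["cy"])/c["fy"],-1.]);return -R.T@t,R.T@d
def plane(c,u,v,z):
    o,d=ray(c,u,v);return o+d*(z-o[2])/d[2]
def proj(c,p):
    q=c["world_to_cam"][:3,:3]@np.asarray(p)+c["world_to_cam"][:3,3]
    return np.array([c["cx"]+c["fx"]*q[0]/-q[2],c["cy"]-c["fy"]*q[1]/-q[2]])
def tri(c1,u1,c2,u2):
    o1,d1=ray(c1,*u1);o2,d2=ray(c2,*u2)
    s=np.linalg.lstsq(np.stack([d1,-d2],1),o2-o1,rcond=None)[0]
    a=o1+s[0]*d1;b=o2+s[1]*d2;return (a+b)/2,np.linalg.norm(a-b)
def crop(c,x0,y0,w,h,k,fn):
    cv2.imwrite(fn,cv2.resize(c["frame"][y0:y0+h,x0:x0+w,::-1],None,fx=k,fy=k,interpolation=cv2.INTER_CUBIC))
E
python3 - <<'E'
from h import *
import pickle
s=capture("scene");d=capture("side")
pickle.dump((s,d),open("c0.pkl","wb"))
a=np.vstack([cv2.resize(s["frame"][y:y+100,x:x+130],None,fx=3,fy=3,interpolation=cv2.INTER_CUBIC) for x,y in[(215,145)]])
b=cv2.resize(s["frame"][210:310,310:440],None,fx=3,fy=3,interpolation=cv2.INTER_CUBIC)
e=cv2.resize(d["frame"][195:295,180:310],None,fx=3,fy=3,interpolation=cv2.INTER_CUBIC)
f=cv2.resize(d["frame"][165:265,270:400],None,fx=3,fy=3,interpolation=cv2.INTER_CUBIC)
cv2.imwrite("pics/b.png",np.vstack([np.hstack([a,b]),np.hstack([e,f])])[:,:,::-1])
for n,us,ud in [("A",(268,175),(240,228)),("tab",(349,250),(330,202))]:
    print(n,tri(s,us,d,ud))
print("B",plane(d,257,287,.07),"A",plane(d,240,225,.07))
E
```

```text
A (array([0.57901945, 0.13076566, 0.06593401]), np.float64(0.004501051710236596))
tab (array([ 0.47489207, -0.15433464,  0.02350826]), np.float64(0.006083074919460256))
B [0.42984699 0.28379586 0.07      ] A [0.57958004 0.12726909 0.07      ]
```

View pics/b.png

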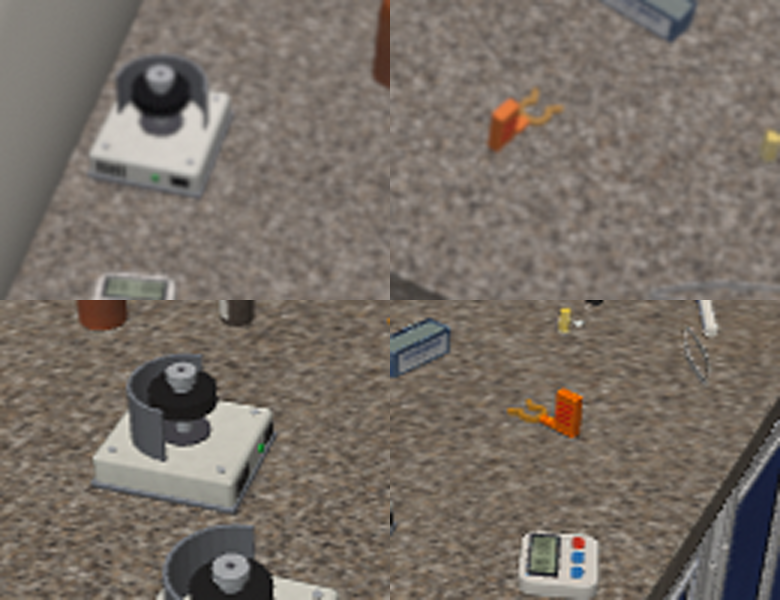

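```bash
python3 - <<'E'
from h import *
import pickle
s,d=pickle.load(open("c0.pkl","rb"))
S=lambda x,y:(x/3+215,y/3+145)
D=lambda x,y:(x/3+180,(y-300)/3+195)
pts={k:plane(s,*S(*p),.034) for k,p in dict(fl=(92,163),fr=(200,181),br=(229,95)).items()}
for k,p in pts.items(): print(k,p)
print("len front",np.linalg.norm(pts['fl']-pts['fr']),"side",np.linalg.norm(pts['fr']-pts['br']),"centre from scene",(pts['fl']+pts['br'])/2)
v=pts['br']-pts['fr'];print("yaw side",np.degrees(np.arctan2(v[1],v[0])))
v=pts['fl']-pts['fr'];print("yaw front",np.degrees(np.arctan2(-v[0],v[1])))
# side view
q={k:plane(d,*D(*p),.034) for k,p in dict(a=(97,462),b=(240,486),c=(272,408)).items()}
for k,p in q.items(): print(k,p)
print(np.linalg.norm(q['a']-q['b']),np.linalg.norm(q['b']-q['c']),(q['a']+q['c'])/2)
# head top triangulate
print("head",tri(s,S(160,73),d,D(180,369)))
# wheel
S2=lambda x,y:((x-390)/3+310,y/3+210)
D2=lambda x,y:((x-390)/3+270,(y-300)/3+165)
print("tips",[plane(s,*S2(*p),.0025) for p in [(537,93),(561,108)]],[plane(d,*D2(*p),.0025) for p in [(511,410),(523,424)]])
print("tab top",tri(s,S2(508,104),d,D2(569,394)), "tab", [plane(s,*S2(*p),.042) for p in [(520,102),(497,107)]])
E
```

```text
fl [0.49914767 0.15270358 0.034     ]
fr [0.52572569 0.05783549 0.034     ]
br [0.64019686 0.09024992 0.034     ]
len front 0.09852078057297314 side 0.11897203597561623 centre from scene [0.56967227 0.12147675 0.034     ]
yaw side 15.810354641846605
yaw front 15.650618408006247
a [0.60991008 0.19722421 0.034     ]
b [0.49959221 0.16682926 0.034     ]
c [0.5322824  0.06784282 0.034     ]
0.11442851831565748 0.10424473036091104 [0.57109624 0.13253351 0.034     ]
head (array([0.5780491 , 0.12765261, 0.09027884]), np.float64(0.00018561415437513463))
tips [array([ 0.5360693 , -0.15964479,  0.0025    ]), array([ 0.53029665, -0.18336541,  0.0025    ])] [array([ 0.53514032, -0.15752293,  0.0025    ]), array([ 0.51344118, -0.13961573,  0.0025    ])]
tab top (array([ 0.47614768, -0.15284328,  0.04172061]), np.float64(0.004975101934931251)) tab [array([ 0.48576997, -0.16025175,  0.042     ]), array([ 0.47201161, -0.14629891,  0.042     ])]
```

```bash
python3 - <<'E'
from h import *
import pickle
s,d=pickle.load(open("c0.pkl","rb"))
w=capture("wrist");st=sense()
R=st["ee_rot"];W=w["world_to_cam"];o,dd=ray(w,280,210)
print("cam in tool",R.T@(o-st["tcp_pos"]),"look",R.T@dd)
print("tool pts proj grasp tip",proj(w,st["tcp_pos"]))
print("device corner",plane(s,472,278,0),plane(s,505,200,.07), "edge",plane(s,125,215,0),plane(s,360,330,0))
for p in [(0.476,-.153,.1)]: pass
yaw=np.radians(-17)
Rt=np.array([[-np.cos(yaw),-np.sin(yaw),0],[-np.sin(yaw),np.cos(yaw),0],[0,0,-1.]])
for tgt in [(0.476,-.153,.2),]:
    print(R.T@(np.array(tgt)-st["tcp_pos"])*100)
E
```

```text
cam in tool [ 0.08056362 -0.00016848 -0.16123877] look [-0.28788199 -0.02233118  0.95769261]
tool pts proj grasp tip [287.81150178 267.55106382]
device corner [ 0.55957671 -0.43469159  0.        ] [ 0.78718907 -0.44773204  0.07      ] edge [3.20189160e-01 4.22606372e-01 1.11022302e-16] [ 3.04183885e-01 -2.55838110e-01 -1.11022302e-16]
[-41.68516769  34.88211207   2.24056707]
```

```bash
python3 -m jog '[[-2.0,1.7,0,0,0,0],[-3.0,2.5,0,0,0,0],[-3.0,2.5,0,0,0,0],[-3.0,2.5,0,0,0,0],[-3.0,2.5,0,0,0,0]]' && python3 -m jog '[[-3.0,2.5,0,0,0,0],[-3.0,2.5,0,0,0,0],[-3.0,2.5,0,0,0,0],[-3.0,2.5,0,0,0,0],[-3.0,2.5,0,0,0,0]]'
```

```text
time_s: 0.72
tcp_pos: [0.2727, -0.4497, 0.2225]
ee_rot: [[-0.963, -0.27, 0.0], [-0.27, 0.963, 0.0], [-0.0, -0.0, -1.0]]
wrist_force: [0.3, 0.1, 0.6]
gripper_width: 0.997
time_s: 1.13
tcp_pos: [0.3834, -0.2885, 0.2229]
ee_rot: [[-0.963, -0.27, 0.001], [-0.27, 0.963, -0.0], [-0.001, -0.0, -1.0]]
wrist_force: [1.2, -1.2, -0.8]
gripper_width: 0.996
```

```bash
python3 -m jog '[[-2.8,3.0,0,0,0,0],[-2.8,3.0,0,0,0,0],[-2.8,3.0,0,0,0,0],[-1.6,1.7,0,0,0,0],[0,0,0,0,0,7]]' && python3 -m jog '[[0,0,0,0,0,7],[0,0,0,0,0,7],[0,0,0,0,0,7],[0,0,0,0,0,5],[0,0,0,0,0,0]]'
python3 - <<'E'
from h import *
c=capture("wrist"); cv2.imwrite("pics/c.png",c["frame"][:,:,::-1]);st=sense();print(st["tcp_pos"],st["joints"])
import pickle;pickle.dump((c,st),open("c1.pkl","wb"))
E
```

```text
time_s: 1.55
tcp_pos: [0.4521, -0.157, 0.2228]
ee_rot: [[-0.988, -0.154, 0.002], [-0.154, 0.988, 0.0], [-0.002, -0.0, -1.0]]
wrist_force: [0.2, -0.5, 0.2]
gripper_width: 0.999
time_s: 1.97
tcp_pos: [0.4501, -0.1601, 0.2226]
ee_rot: [[-0.954, 0.299, 0.0], [0.299, 0.954, 0.0], [-0.0, 0.0, -1.0]]
wrist_force: [0.4, -0.5, 0.2]
gripper_width: 0.999
[ 0.45007401 -0.16019065  0.22259799] [-5.07531340e-02  7.56519420e+00 -1.94386990e+01 -1.69835221e-03
 -6.29899613e+01 -1.07147130e+02]
```

View pics/c.png

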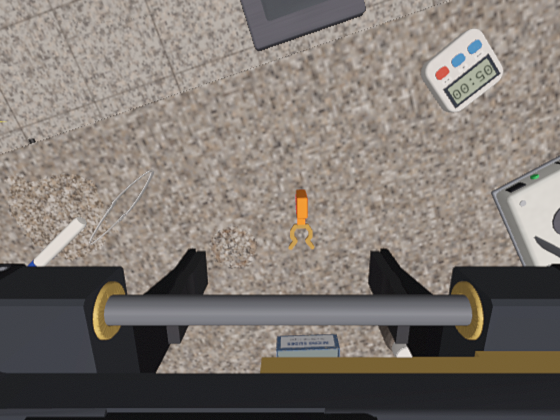

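```bash
python3 - <<'E'
from h import *
import pickle
c,st=pickle.load(open("c1.pkl","rb"))
crop(c,265,165,75,100,6,"pics/c2.png")
hsv=cv2.cvtColor(c["frame"],cv2.COLOR_RGB2HSV)
m=((hsv[...,1]>190)&(hsv[...,0]<25)&(hsv[...,2]>120)).astype(np.uint8)
m[:150]=0;m[265:]=0
n,l,s,ce=cv2.connectedComponentsWithStats(m);print(s,ce)
E
```

```text
[[     0      0    560    420 234890]
 [   296    190     11     34    310]] [[279.47123334 209.50425731]
 [301.29677419 206.27419355]]
```

View pics/c2.png

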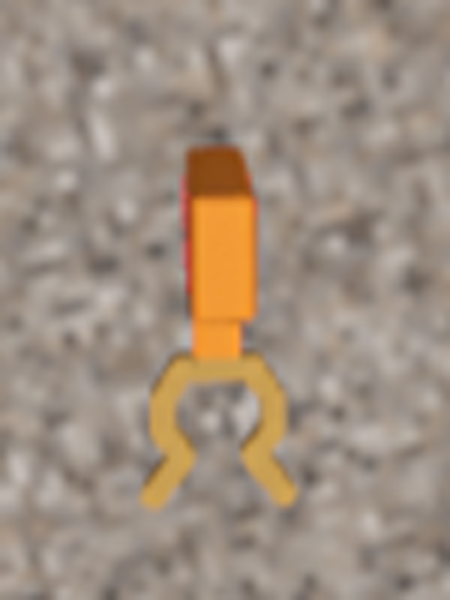

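```bash
python3 - <<'E'
from h import *
import pickle
c,st=pickle.load(open("c1.pkl","rb"))
P=lambda x,y,z:plane(c,265+(x-2.5)/6,165+(y-2.5)/6,z)
t=P(224,257,.042)
print("tab top",t,"len",np.linalg.norm(P(224,195,.042)-P(224,318,.042)),"wid",np.linalg.norm(P(192,257,.042)-P(256,257,.042)))
a=P(224,195,.042);b=P(225,318,.042);v=b-a;print("yaw tab",np.degrees(np.arctan2(v[1],v[0])))
m=(P(143,492,.005)+P(297,490,.005))/2;print("mouth",m,"w",np.linalg.norm(P(143,492,.005)-P(297,490,.005)))
v=m-t;print("yaw",np.degrees(np.arctan2(v[1],v[0])),np.linalg.norm(v[:2]))
print("tips perp yaw",np.degrees(np.arctan2(*( (P(297,490,.005)-P(143,492,.005))[:2]*[-1,1]))))
R=st["ee_rot"];print("shift cm to tab",R.T@(t-st["tcp_pos"])*100, "tool yaw",np.degrees(np.arctan2(-R[1,0],-R[0,0])))
E
```

```text
tab top [ 0.47315463 -0.15128357  0.042     ] len 0.0228505130269758 wid 0.01141427513633901
yaw tab -16.26410305287232
mouth [ 0.53157252 -0.16807021  0.005     ] w 0.03156310411534164
yaw -16.032242973396063 0.06078190898594551
tips perp yaw -16.649620495046523
shift cm to tab [-1.93977817  1.53231381 18.06007024] tool yaw -17.19865411920814
```

```bash
python3 -m jog '[[-0.4,0.3,3.0,0,0,-0.9],[-0.4,0.3,3.5,0,0,0],[-0.4,0.3,3.5,0,0,0],[-0.4,0.3,3.5,0,0,0],[-0.4,0.3,3.5,0,0,0]]' 5 && python3 -m jog '[[0,0,2.0,0,0,0],[0,0,1.4,0,0,0],[0,0,0.8,0,0,0],[0,0,0,0,0,0],[0,0,0,0,0,0]]'
python3 - <<'E'
from h import *
c=capture("wrist"); cv2.imwrite("pics/d.png",c["frame"][:,:,::-1]);st=sense();print(st["tcp_pos"],st["wrist_force"],st["gripper_width"])
E
```

```text
time_s: 2.43
tcp_pos: [0.4739, -0.1516, 0.0515]
ee_rot: [[-0.96, 0.28, 0.001], [0.28, 0.96, -0.0], [-0.001, 0.0, -1.0]]
wrist_force: [0.5, -0.1, 0.7]
gripper_width: 0.711
time_s: 2.85
tcp_pos: [0.474, -0.1517, 0.0108]
ee_rot: [[-0.96, 0.281, 0.0], [0.281, 0.96, -0.0], [-0.0, -0.0, -1.0]]
wrist_force: [0.3, 0.1, 0.7]
gripper_width: 0.577
[ 0.47441003 -0.15167975  0.01142308] [ 0.20517821  0.06773127 -0.26646119] 0.5757682191976861
```

View pics/d.png

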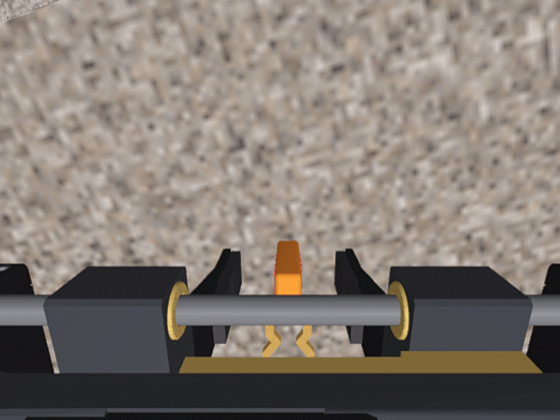

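```bash
python3 -m jog '[[0,0,0.25,0,0,0],[0,0,0.25,0,0,0],[0,0,0,0,0,0],[0,0,0,0,0,0],[0,0,0,0,0,0]]' 2 && python3 -m jog '[[0,0,0,0,0,0],[0,0,0,0,0,0],[0,0,0,0,0,0],[0,0,0,0,0,0],[0,0,0,0,0,0]]' 0 && python3 -m jog '[[0,0,0,0,0,0],[0,0,0,0,0,0],[0,0,0,0,0,0],[0,0,0,0,0,0],[0,0,0,0,0,0]]' 0
```

```text
time_s: 3.32
tcp_pos: [0.4737, -0.1516, 0.0058]
ee_rot: [[-0.959, 0.282, 0.001], [0.282, 0.959, -0.0], [-0.001, 0.0, -1.0]]
wrist_force: [-0.4, -0.3, -0.2]
gripper_width: 0.291
time_s: 3.73
tcp_pos: [0.4736, -0.1516, 0.0056]
ee_rot: [[-0.959, 0.283, 0.0], [0.283, 0.959, -0.0], [-0.0, -0.0, -1.0]]
wrist_force: [-0.2, 0.5, 0.3]
gripper_width: 0.135
time_s: 4.15
tcp_pos: [0.4736, -0.1516, 0.0056]
ee_rot: [[-0.959, 0.282, 0.0], [0.282, 0.959, -0.0], [-0.0, 0.0, -1.0]]
wrist_force: [-0.4, -0.0, 2.6]
gripper_width: 0.137
```

```bash
python3 -m jog '[[0,0,-1.5,0,0,0],[0,0,-3.0,0,0,0],[0,0,-3.5,0,0,0],[0.7,2.4,-3.5,0,0,0],[0.8,2.7,-2.5,0,0,0]]' && python3 -m jog '[[0.8,2.7,-1.0,0,0,0],[0.8,2.7,0,0,0,0],[0.8,2.7,0,0,0,0],[0,0,0,0,0,-4],[0,0,0,0,0,-7]]' && python3 -m jog '[[0,0,0,0,0,-7],[0,0,0,0,0,-7],[0,0,0,0,0,-7],[0,0,0,0,0,0],[0,0,0,0,0,0]]'
python3 - <<'E'
from h import *
import pickle
s,d,w=capture("scene"),capture("side"),capture("wrist");st=sense();print(st["tcp_pos"],st["gripper_width"])
pickle.dump((s,d,w,st),open("c2.pkl","wb"))
for n,c in zip("sdw",(s,d,w)): cv2.imwrite(f"pics/e_{n}.png",c["frame"][:,:,::-1])
E
```

```text
time_s: 4.57
tcp_pos: [0.4742, -0.0996, 0.1468]
ee_rot: [[-0.958, 0.285, 0.003], [0.285, 0.958, -0.0], [-0.003, 0.001, -1.0]]
wrist_force: [1.5, 0.1, 0.6]
gripper_width: 0.131
time_s: 4.98
tcp_pos: [0.4732, -0.0132, 0.1544]
ee_rot: [[-0.996, 0.087, -0.0], [0.087, 0.996, 0.0], [0.0, 0.0, -1.0]]
wrist_force: [0.9, -0.1, -0.6]
gripper_width: 0.134
time_s: 5.4
tcp_pos: [0.4732, -0.0147, 0.1542]
ee_rot: [[-0.964, -0.266, -0.001], [-0.266, 0.964, 0.0], [0.001, 0.0, -1.0]]
wrist_force: [-0.4, 0.0, -0.4]
gripper_width: 0.136
[ 0.47333498 -0.0147558   0.15432665] 0.13707751228533283
```

View pics/e_s.png

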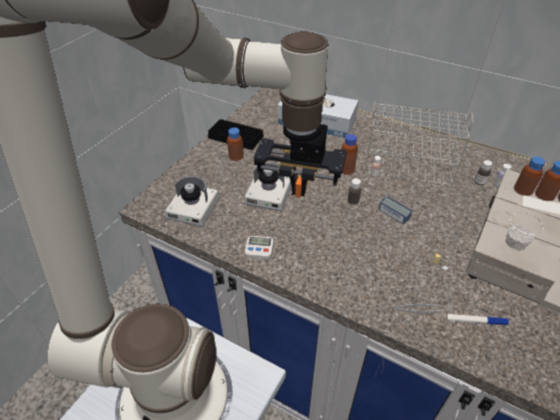

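View pics/e_d.png

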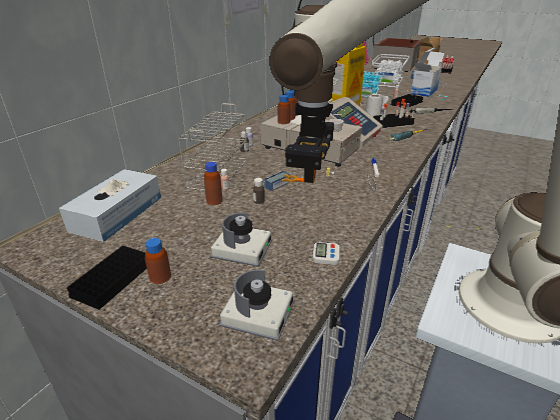

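View pics/e_w.png

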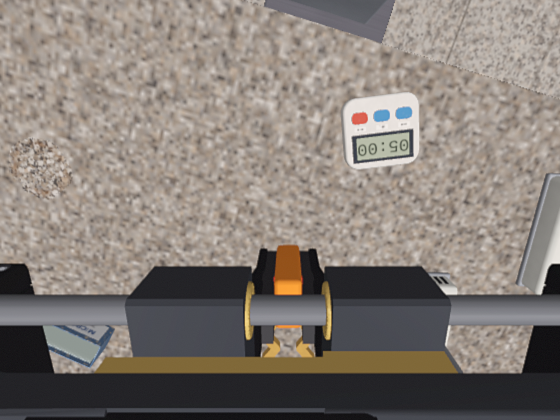

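```bash
python3 - <<'E'
from h import *
import pickle
s0,d0=pickle.load(open("c0.pkl","rb"))
a=cv2.resize(s0["frame"][155:215,237:302],None,fx=6,fy=6,interpolation=cv2.INTER_CUBIC)
b=cv2.resize(d0["frame"][208:268,206:276],None,fx=6,fy=6,interpolation=cv2.INTER_CUBIC)
cv2.imwrite("pics/f.png",np.hstack([a,b])[:,:,::-1]);print(a.shape,b.shape)
E
```

```text
(360, 390, 3) (360, 420, 3)
```

View pics/f.png

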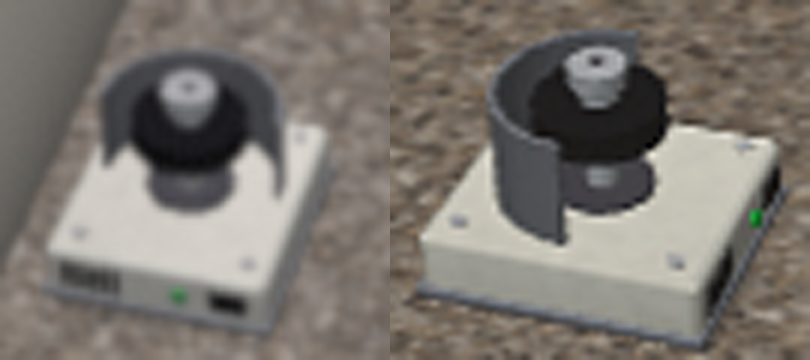

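```bash
python3 - <<'E'
from h import *
import pickle
s,d=pickle.load(open("c0.pkl","rb"))
S=lambda x,y:(237+(x-2.5)/6,155+(y-2.5)/6)
D=lambda x,y:(206+(x-392.5)/6,208+(y-2.5)/6)
h=tri(s,S(189,84),d,D(597,62));print("head",h)
fl=tri(s,S(48,249),d,D(704,290))
fr=tri(s,S(269,292),d,D(780,139));print("fl",fl,"fr",fr)
print("disc on housing",plane(s,*S(190,185),.036))
print("screws fl",tri(s,S(80,233),d,D(676,262)),"fr",tri(s,S(248,265),d,D(745,146)))
f=fl[0]-fr[0];print("w",np.linalg.norm(f),"yaw",np.degrees(np.arctan2(-f[0],f[1])))
yaw=np.radians(15.7);u=np.array([np.cos(yaw),np.sin(yaw)])
print("centre from front",((fl[0]+fr[0])/2)[:2]+.058*u)
br=plane(s,*S(326,127),.034);bl=plane(d,*D(422,238),.034);print(br,bl,"fr from scene",plane(s,*S(269,292),.034),"fl side",plane(d,*D(704,290),.034))
print("centre br/fl",(br+fl[0])/2,"bl/fr",(bl+fr[0])/2)
for z in (.085,.09,.096): print(z,plane(s,*S(189,84),z),plane(d,*D(597,62),z))
E
```

```text
head (array([0.57767519, 0.12850476, 0.09184752]), np.float64(0.0017458263163648586))
fl (array([0.50864827, 0.16290637, 0.03199183]), np.float64(0.002415678458362303)) fr (array([0.535021  , 0.06368512, 0.03120381]), np.float64(0.00024265830405671148))
disc on housing [0.57467556 0.1271134  0.036     ]
screws fl (array([0.52516352, 0.15572819, 0.03296148]), np.float64(0.00029085479310902486)) fr (array([0.54262448, 0.07867578, 0.03420947]), np.float64(0.0001383503600537552))
w 0.10266936201085348 yaw 14.884896078596569
centre from front [0.57767076 0.12899057]
[0.64312777 0.09314855 0.034     ] [0.61692851 0.19362193 0.034     ] fr from scene [0.53231128 0.0622431  0.034     ] fl side [0.50572168 0.16591344 0.034     ]
centre br/fl [0.57588802 0.12802746 0.03299592] bl/fr [0.57597476 0.12865352 0.0326019 ]
0.085 [0.5860629  0.13317865 0.085     ] [0.58296927 0.1207459  0.085     ]
0.09 [0.58085771 0.13002897 0.09      ] [0.57822596 0.12699957 0.09      ]
0.096 [0.57461148 0.12624936 0.096     ] [0.57253399 0.13450397 0.096     ]
```

```bash
python3 -m jog '[[-1.1,2.2,0,0,0,0],[-1.5,3.0,0,0,0,0],[-1.5,3.0,0,0,0,0],[-1.0,1.9,0,0,0,0],[-0.6,1.0,0,0,0,0]]' && python3 -m jog '[[0,0,1.0,0,0,0],[0,0,1.5,0,0,0],[0,0,0.7,0,0,0],[0,0,0,0,0,0],[0,0,0,0,0,0]]'
python3 - <<'E'
from h import *
import pickle
s,d,w=capture("scene"),capture("side"),capture("wrist");st=sense();print(st["tcp_pos"],st["ee_rot"][:,0],st["wrist_force"])
pickle.dump((s,d,w,st),open("c3.pkl","wb"))
a=cv2.resize(s["frame"][125:225,200:330],None,fx=3,fy=3,interpolation=cv2.INTER_CUBIC)
b=cv2.resize(d["frame"][180:280,190:320],None,fx=3,fy=3,interpolation=cv2.INTER_CUBIC)
cv2.imwrite("pics/g.png",np.hstack([a,b])[:,:,::-1]);cv2.imwrite("pics/g_w.png",w["frame"][:,:,::-1])
R=st["ee_rot"];u=-R[:,0];t=st["tcp_pos"];ax=np.array([.577,.1283,0])
v=ax-t;print("ahead",v@u*1000,"lateral (tool y)",v@R[:,1]*1000)
E
```

```text
time_s: 5.97
tcp_pos: [0.4992, 0.1098, 0.1545]
ee_rot: [[-0.963, -0.269, 0.001], [-0.269, 0.963, 0.0], [-0.001, 0.0, -1.0]]
wrist_force: [-0.8, -0.9, 0.0]
gripper_width: 0.136
time_s: 6.38
tcp_pos: [0.4982, 0.1065, 0.122]
ee_rot: [[-0.964, -0.268, -0.001], [-0.268, 0.964, -0.001], [0.002, -0.001, -1.0]]
wrist_force: [0.2, 0.2, -0.3]
gripper_width: 0.133
[0.49897697 0.1072553  0.12313634] [-0.96339328 -0.2680889  -0.00131561] [-0.3436181   0.05193357 -0.08029173]
ahead 80.64671220610265 lateral (tool y) -0.6579756704151483
```

View pics/g.png

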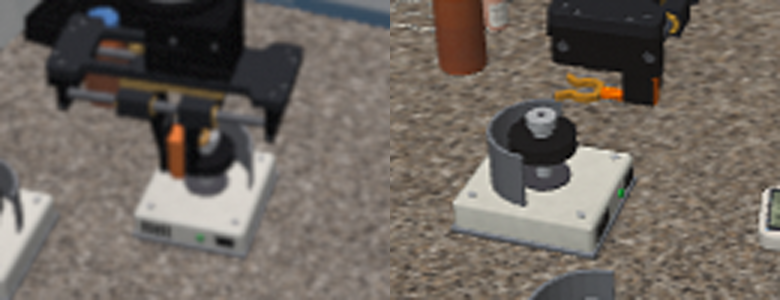

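View pics/g_w.png

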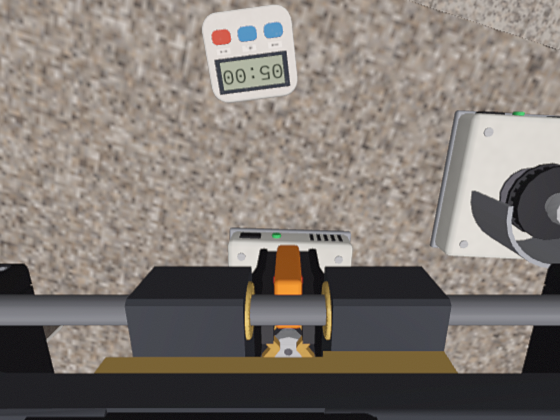

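```bash
python3 - <<'E'
from h import *
import pickle
s,d,w,st=pickle.load(open("c3.pkl","rb"))
crop(w,225,225,130,140,5.5/1.3,"pics/g2.png")
E
```

```text
(no output)
```

View pics/g2.png

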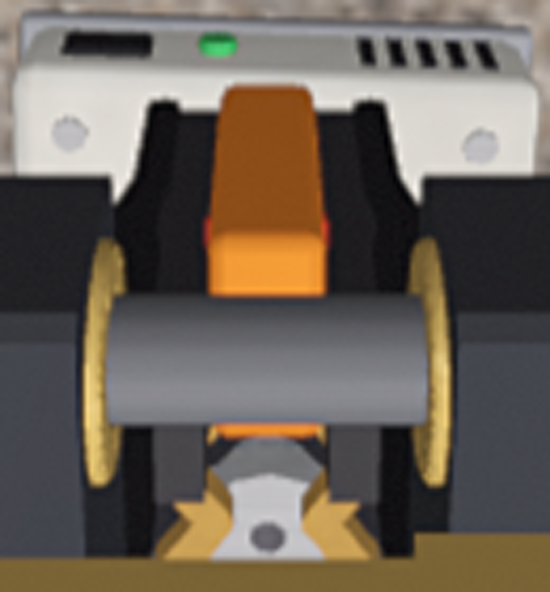

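```bash
python3 - <<'E'
from h import *
import pickle
s,d,w,st=pickle.load(open("c3.pkl","rb"))
R=st["ee_rot"];t=st["tcp_pos"]
k=4.2308
for z in (.088,.0915,.096):
    p=plane(w,225+267/k-.4,225+537/k-.4,z);v=p-t;print(z,p,"ahead",-v@R[:,0]*1e3,"lat",v@R[:,1]*1e3)
a=plane(w,225+69/k,225+133/k,.034);b=plane(w,225+480/k,225+147/k,.034);m=(a+b)/2-t
f=b-a;print(a,b,np.linalg.norm(f),"yaw unit",np.degrees(np.arctan2(-f[0],f[1])),"tool yaw",np.degrees(np.arctan2(-R[1,0],-R[0,0])),"mid lat",m@R[:,1]*1e3)
E
```

```text
0.088 [0.57911843 0.12922306 0.088     ] ahead 83.05082374903562 lat -0.3257898358764732
0.0915 [0.5763025  0.12843953 0.0915    ] ahead 80.13252732470191 lat -0.3252795095117644
0.096 [0.57268202 0.12743215 0.096     ] ahead 76.38043192198708 lat -0.32462337561424426
[0.54241377 0.0795871  0.034     ] [0.52396978 0.15731789 0.034     ] 0.07988902145659581 yaw unit 13.348312641828088 tool yaw 15.550590459772739 mid lat 1.60370277304034
```

```bash
python3 -m jog '[[0,-0.04,0.8,0,0,0],[0,0,1.0,0,0,0],[0,0,0.8,0,0,0],[0,0,0.3,0,0,0],[0,0,0,0,0,0]]' && python3 -m jog '[[0,0,0.1,0,0,0],[0,0,0.1,0,0,0],[0,0,0.1,0,0,0],[0,0,0,0,0,0],[0,0,0,0,0,0]]'
python3 - <<'E'
from h import *
for i in range(3):
    capture("side"); st=sense();print(st["tcp_pos"],st["wrist_force"],st["moment"])
E
```

```text
time_s: 6.95
tcp_pos: [0.4978, 0.1067, 0.092]
ee_rot: [[-0.963, -0.269, -0.003], [-0.269, 0.963, -0.001], [0.003, -0.001, -1.0]]
wrist_force: [0.4, 0.4, 0.7]
gripper_width: 0.135
time_s: 7.37
tcp_pos: [0.4987, 0.1072, 0.0906]
ee_rot: [[-0.963, -0.269, 0.0], [-0.269, 0.963, 0.0], [-0.0, 0.0, -1.0]]
wrist_force: [0.4, -0.2, -0.5]
gripper_width: 0.135
[0.49873592 0.10718099 0.09064478] [-0.03439912 -0.07752625 -0.81598495] [ 0.00363756 -0.00933985 -0.05408147]
[0.49876835 0.10718276 0.09065738] [ 0.94241622 -0.28215775 -0.6776841 ] [0.06271389 0.02187207 0.03549817]
[0.49875052 0.10716491 0.09063832] [-0.04177284  0.02392047 -0.26916657] [-0.01630997  0.03839373  0.01534341]
```

```bash
python3 -m jog '[[0,0,0.1,0,0,0],[0,0,0.1,0,0,0],[0,0,0.1,0,0,0],[0,0,0,0,0,0],[0,0,0,0,0,0]]' | grep -E 'pos|force'; python3 -m jog '[[0,0,0.05,0,0,0],[0,0,0.05,0,0,0],[0,0,0,0,0,0],[0,0,0,0,0,0],[0,0,0,0,0,0]]'| grep -E 'pos|force'; python3 -m jog '[[0,0,0.05,0,0,0],[0,0,0.05,0,0,0],[0,0,0,0,0,0],[0,0,0,0,0,0],[0,0,0,0,0,0]]'| grep -E 'pos|force'
```

```text
tcp_pos: [0.4986, 0.1071, 0.0873]
wrist_force: [-0.1, 0.4, -0.2]
tcp_pos: [0.4987, 0.1071, 0.0865]
wrist_force: [-0.2, 0.3, -0.7]
tcp_pos: [0.4987, 0.1071, 0.0854]
wrist_force: [-0.1, -0.6, -0.1]
```

```bash
python3 - <<'E'
from h import *
d=capture("side");st=sense();print(st["wrist_force"])
crop(d,210,195,80,70,8,"pics/h.png")
E
```

```text
[ 0.76813003  0.82415329 -0.27822169]
```

View pics/h.png

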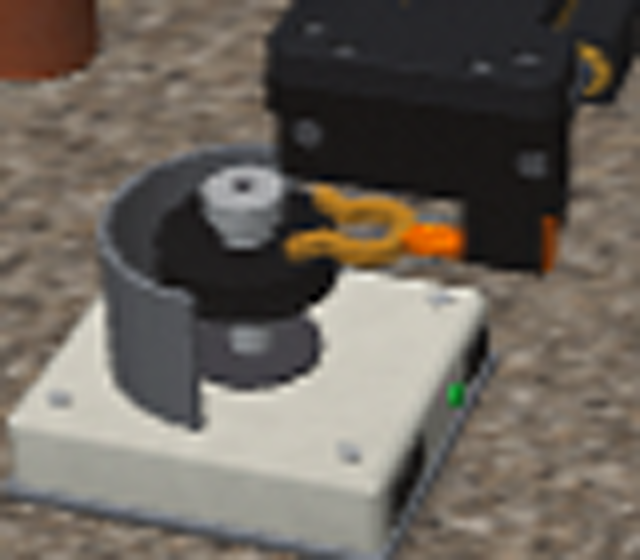

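Clip tips (crop 290–330, 190–255) hover over the front rim of the wheel, head at (240,190) just ahead. Keep feeling downward in 1 mm steps.

```bash
for i in 1; do python3 -m jog '[[0,0,0.05,0,0,0],[0,0,0.05,0,0,0],[0,0,0,0,0,0],[0,0,0,0,0,0],[0,0,0,0,0,0]]' | grep -E 'pos|force'; done;  python3 -m jog '[[0,0,0.05,0,0,0],[0,0,0.05,0,0,0],[0,0,0,0,0,0],[0,0,0,0,0,0],[0,0,0,0,0,0]]'| grep -E 'pos|force'
```

```text
tcp_pos: [0.4987, 0.1071, 0.0844]
wrist_force: [0.8, -0.3, -0.5]
tcp_pos: [0.4986, 0.1071, 0.0834]
wrist_force: [-0.6, 0.5, 0.2]
```

```bash
python3 -m jog '[[0,0,0.05,0,0,0],[0,0,0.05,0,0,0],[0,0,0,0,0,0],[0,0,0,0,0,0],[0,0,0,0,0,0]]' | grep -E 'pos|force'
```

```text
tcp_pos: [0.4986, 0.1071, 0.0824]
wrist_force: [0.2, 0.7, -0.0]
```

```bash
python3 -m jog '[[0,0,0.05,0,0,0],[0,0,0.05,0,0,0],[0,0,0,0,0,0],[0,0,0,0,0,0],[0,0,0,0,0,0]]' | grep -E 'pos|force'
```

```text
tcp_pos: [0.4986, 0.1071, 0.0815]
wrist_force: [-0.5, 1.5, 0.3]
```

```bash
python3 -m jog '[[0,0,0.05,0,0,0],[0,0,0.05,0,0,0],[0,0,0,0,0,0],[0,0,0,0,0,0],[0,0,0,0,0,0]]' | grep -E 'pos|force'; python3 -c "
from station import sense;print(sense()['moment'])"
```

```text
tcp_pos: [0.4992, 0.1073, 0.0809]
wrist_force: [0.2, -0.0, 3.4]
[-0.02999541 -0.15462671 -0.06281625]
```

```bash
python3 -m jog '[[0,0,0.05,0,0,0],[0,0,0.05,0,0,0],[0,0,0,0,0,0],[0,0,0,0,0,0],[0,0,0,0,0,0]]' | grep -E 'pos|force'; python3 -c "
from station import sense;print(sense()['moment'])"
```

```text
tcp_pos: [0.4994, 0.1074, 0.0802]
wrist_force: [-1.1, -1.8, 5.1]
[ 0.01496033 -0.05320474 -0.02904161]
```

```bash
python3 -m jog '[[0,0,-0.05,0,0,0],[0,0,0,0,0,0],[0,0,0,0,0,0],[0,0,0,0,0,0],[0,0,0,0,0,0]]' | grep -E 'pos|force'; python3 -m jog '[[0,0,-0.05,0,0,0],[0,0,0,0,0,0],[0,0,0,0,0,0],[0,0,0,0,0,0],[0,0,0,0,0,0]]' | grep -E 'pos|force'; python3 -m jog '[[0,0,-0.05,0,0,0],[0,0,0,0,0,0],[0,0,0,0,0,0],[0,0,0,0,0,0],[0,0,0,0,0,0]]' | grep -E 'pos|force'
```

```text
tcp_pos: [0.4992, 0.1074, 0.0803]
wrist_force: [-0.1, 1.2, 4.6]
tcp_pos: [0.4986, 0.1071, 0.0804]
wrist_force: [1.0, 0.7, 4.0]
tcp_pos: [0.4981, 0.1069, 0.0807]
wrist_force: [-0.4, -0.6, 2.3]
```

```bash
python3 -m jog '[[0,0,-0.06,0,0,0],[0,0,-0.06,0,0,0],[0,0,0,0,0,0],[0,0,0,0,0,0],[0,0,0,0,0,0]]' | grep -E 'pos|force'; python3 - <<'E'
from h import *
import pickle
d=capture("side");w=capture("wrist");st=sense();print(st["tcp_pos"],st["wrist_force"],st["ee_rot"])
pickle.dump((d,w,st),open("c4.pkl","wb"))
R=st["ee_rot"];v=np.array([.5768,.1284,0])-st["tcp_pos"];print("ahead",-v@R[:,0]*1e3,"lat",v@R[:,1]*1e3)
a=cv2.resize(d["frame"][195:255,215:285],None,fx=5.5,fy=5.5,interpolation=cv2.INTER_CUBIC)
b=cv2.resize(w["frame"][300:360,255:325],None,fx=5.5,fy=5.5,interpolation=cv2.INTER_CUBIC)
cv2.imwrite("pics/i.png",np.hstack([a,b])[:,:,::-1])
E
```

```text
tcp_pos: [0.4983, 0.107, 0.0819]
wrist_force: [0.5, 0.4, 0.2]
[0.4985126  0.10707025 0.08201116] [ 0.05411673  0.54586781 -0.4772642 ] [[-9.63223589e-01 -2.68700870e-01 -3.99777483e-04]
 [-2.68700813e-01  9.63223669e-01 -1.90179558e-04]
 [ 4.36176547e-04 -7.57649017e-05 -9.99999902e-01]]
ahead 81.17536082338661 lat -0.4843550500136684
```

View pics/i.png

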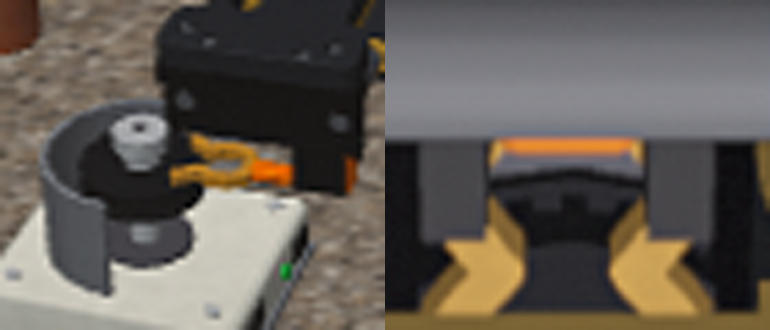

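```bash
python3 -m jog '[[-0.3,-0.02,0,0,0,0],[-0.4,-0.02,0,0,0,0],[-0.4,0,0,0,0,0],[-0.3,0,0,0,0,0],[0,0,0,0,0,0]]' | grep -E 'pos|force'; python3 -m jog '[[-0.1,0,0,0,0,0],[-0.1,0,0,0,0,0],[-0.1,0,0,0,0,0],[0,0,0,0,0,0],[0,0,0,0,0,0]]' | grep -E 'pos|force'; python3 - <<'E'
from h import *
d=capture("side");st=sense();print(st["tcp_pos"],st["wrist_force"])
R=st["ee_rot"];v=np.array([.5768,.1284,0])-st["tcp_pos"];print("s",-v@R[:,0]*1e3-44,"lat",v@R[:,1]*1e3)
crop(d,215,195,70,60,8,"pics/j.png")
E
```

```text
tcp_pos: [0.5132, 0.1108, 0.0821]
wrist_force: [-0.2, -1.1, -0.8]
tcp_pos: [0.5151, 0.1113, 0.0822]
wrist_force: [0.5, -0.4, 0.3]
[0.51501762 0.11127735 0.0821544 ] [-0.74206174 -0.25024499  0.36051181]
s 20.12130119526958 lat -0.10713243075180694
```

View pics/j.png

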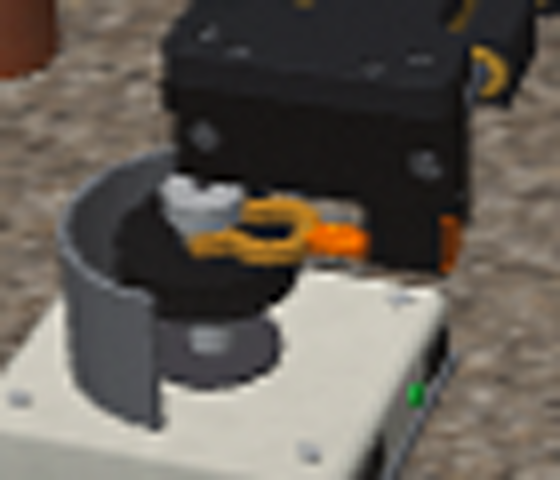

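The near tip (crop ~200,243) has passed under the head (crop ~205,205) with no vertical or side force. Now I press on in 1 mm steps.

```bash
python3 -m jog '[[-0.1,0,0,0,0,0],[-0.1,0,0,0,0,0],[0,0,0,0,0,0],[0,0,0,0,0,0],[0,0,0,0,0,0]]' | grep -E 'pos|force'; python3 -m jog '[[-0.1,0,0,0,0,0],[0,0,0,0,0,0],[0,0,0,0,0,0],[0,0,0,0,0,0],[0,0,0,0,0,0]]' | grep -E 'pos|force'
```

```text
tcp_pos: [0.517, 0.1118, 0.0821]
wrist_force: [-0.3, -0.0, -1.3]
tcp_pos: [0.5179, 0.1122, 0.0821]
wrist_force: [-0.7, 1.5, -0.9]
```

```bash
python3 -m jog '[[-0.1,0,0,0,0,0],[0,0,0,0,0,0],[0,0,0,0,0,0],[0,0,0,0,0,0],[0,0,0,0,0,0]]' | grep -E 'pos|force'
```

```text
tcp_pos: [0.5185, 0.1122, 0.0819]
wrist_force: [-2.7, 1.1, 0.7]
```

```bash
python3 -m jog '[[-0.1,0,0,0,0,0],[0,0,0,0,0,0],[0,0,0,0,0,0],[0,0,0,0,0,0],[0,0,0,0,0,0]]' | grep -E 'pos|force'
```

```text
tcp_pos: [0.519, 0.1122, 0.0818]
wrist_force: [-4.6, 1.1, -1.2]
```

```bash
python3 -m jog '[[0,0.05,0,0,0,0],[-0.05,0,0,0,0,0],[0,0,0,0,0,0],[0,0,0,0,0,0],[0,0,0,0,0,0]]' | grep -E 'pos|force'
```

```text
tcp_pos: [0.5194, 0.1127, 0.0818]
wrist_force: [-5.5, -1.2, -0.3]
```

```bash
python3 -m jog '[[-0.1,0.02,0,0,0,0],[0,0,0,0,0,0],[0,0,0,0,0,0],[0,0,0,0,0,0],[0,0,0,0,0,0]]' | grep -E 'pos|force'
```

```text
tcp_pos: [0.5199, 0.1129, 0.0816]
wrist_force: [-4.7, -1.2, -0.5]
```

```bash
python3 -m jog '[[-0.1,0,0,0,0,0],[0,0,0,0,0,0],[0,0,0,0,0,0],[0,0,0,0,0,0],[0,0,0,0,0,0]]' | grep -E 'pos|force'
```

```text
tcp_pos: [0.5205, 0.1131, 0.0814]
wrist_force: [-6.1, -1.8, -1.3]
```

```bash
python3 -m jog '[[-0.1,0,-0.03,0,0,0],[0,0,0,0,0,0],[0,0,0,0,0,0],[0,0,0,0,0,0],[0,0,0,0,0,0]]' | grep -E 'pos|force'
```

```text
tcp_pos: [0.5211, 0.1132, 0.0816]
wrist_force: [-5.6, -1.2, -0.5]
```

```bash
python3 -m jog '[[-0.1,0,0,0,0,0],[0,0,0,0,0,0],[0,0,0,0,0,0],[0,0,0,0,0,0],[0,0,0,0,0,0]]' | grep -E 'pos|force'
```

```text
tcp_pos: [0.5222, 0.1135, 0.0815]
wrist_force: [-6.2, -1.8, -1.3]
```

```bash
python3 -m jog '[[-0.1,0,0,0,0,0],[0,0,0,0,0,0],[0,0,0,0,0,0],[0,0,0,0,0,0],[0,0,0,0,0,0]]' | grep -E 'pos|force'
```

```text
tcp_pos: [0.524, 0.1141, 0.082]
wrist_force: [-5.4, -0.3, -0.2]
```

```bash
python3 -m jog '[[-0.1,0,0,0,0,0],[0,0,0,0,0,0],[0,0,0,0,0,0],[0,0,0,0,0,0],[0,0,0,0,0,0]]' | grep -E 'pos|force|width'
```

```text
tcp_pos: [0.5281, 0.1158, 0.0829]
wrist_force: [2.8, -0.6, -4.4]
gripper_width: 0.139
```

```bash
python3 -m jog '[[-0.1,0,0,0,0,0],[-0.1,0,0,0,0,0],[0,0,0,0,0,0],[0,0,0,0,0,0],[0,0,0,0,0,0]]' | grep -E 'pos|force|width'
```

```text
tcp_pos: [0.5292, 0.1161, 0.0829]
wrist_force: [4.6, 0.5, -3.6]
gripper_width: 0.131
```

```bash
python3 -m jog '[[-0.1,0,0,0,0,0],[-0.1,0,0,0,0,0],[0,0,0,0,0,0],[0,0,0,0,0,0],[0,0,0,0,0,0]]' | grep -E 'pos|force|width'
```

```text
tcp_pos: [0.5307, 0.1165, 0.0828]
wrist_force: [5.0, 0.2, -1.7]
gripper_width: 0.134
```

```bash
python3 -m jog '[[-0.1,0,0.05,0,0,0],[-0.1,0,0.03,0,0,0],[0,0,0,0,0,0],[0,0,0,0,0,0],[0,0,0,0,0,0]]' | grep -E 'pos|force|width'
```

```text
tcp_pos: [0.5321, 0.1168, 0.0818]
wrist_force: [4.4, -0.1, -0.4]
gripper_width: 0.136
```

```bash
python3 -m jog '[[-0.1,0,0,0,0,0],[0,0,0,0,0,0],[0,0,0,0,0,0],[0,0,0,0,0,0],[0,0,0,0,0,0]]' | grep -E 'pos|force|width'
```

```text
tcp_pos: [0.5325, 0.1169, 0.0816]
wrist_force: [2.6, 0.0, -1.2]
gripper_width: 0.132
```

```bash
python3 -m jog '[[-0.1,0,0,0,0,0],[0,0,0,0,0,0],[0,0,0,0,0,0],[0,0,0,0,0,0],[0,0,0,0,0,0]]' | grep -E 'pos|force|width'
```

```text
tcp_pos: [0.5331, 0.1169, 0.0814]
wrist_force: [1.0, -0.2, -0.7]
gripper_width: 0.133
```

```bash
python3 -m jog '[[-0.1,0,0,0,0,0],[0,0,0,0,0,0],[0,0,0,0,0,0],[0,0,0,0,0,0],[0,0,0,0,0,0]]' | grep -E 'pos|force|width'
```

```text
tcp_pos: [0.5338, 0.1172, 0.0813]
wrist_force: [-1.7, -0.2, -0.3]
gripper_width: 0.139
```

```bash
python3 -m jog '[[-0.1,0,0,0,0,0],[0,0,0,0,0,0],[0,0,0,0,0,0],[0,0,0,0,0,0],[0,0,0,0,0,0]]' | grep -E 'pos|force|width'
```

```text
tcp_pos: [0.534, 0.1171, 0.0811]
wrist_force: [-5.8, -0.4, 1.4]
gripper_width: 0.127
```

```bash
python3 -m jog '[[-0.1,0,0,0,0,0],[0,0,0,0,0,0],[0,0,0,0,0,0],[0,0,0,0,0,0],[0,0,0,0,0,0]]' | grep -E 'pos|force|width'; python3 - <<'E'
from h import *
d=capture("side");s=capture("scene");st=sense();print(st["tcp_pos"],st["wrist_force"],st["time_s"])
R=st["ee_rot"];v=np.array([.5768,.1284,0])-st["tcp_pos"];print("s",-v@R[:,0]*1e3-44,"lat",v@R[:,1]*1e3)
a=cv2.resize(d["frame"][195:255,215:285],None,fx=5.5,fy=5.5,interpolation=cv2.INTER_CUBIC)
b=cv2.resize(s["frame"][145:205,235:305],None,fx=5.5,fy=5.5,interpolation=cv2.INTER_CUBIC)
cv2.imwrite("pics/k.png",np.hstack([a,b])[:,:,::-1])
E
```

```text
tcp_pos: [0.5341, 0.1171, 0.0812]
wrist_force: [-7.2, -1.3, 2.1]
gripper_width: 0.137
[0.53412878 0.11711924 0.08118669] [-7.67639565 -1.64532174  2.6987504 ] 21.9833
s 0.5921479731487693 lat -0.5455455074013194
```

View pics/k.png

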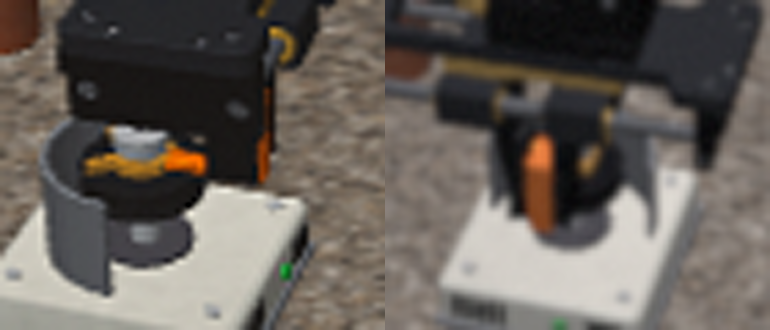

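```bash
python3 -m jog '[[0.1,0,0,0,0,0],[0.05,0,0,0,0,0],[0,0,0,0,0,0],[0,0,0,0,0,0],[0,0,0,0,0,0]]' | grep -E 'pos|force|width'; python3 -m jog '[[0,0,0,0,0,0],[0,0,0,0,0,0],[0,0,0,0,0,0],[0,0,0,0,0,0],[0,0,0,0,0,0]]' 4  | grep -E 'pos|force|width'; python3 -m jog '[[0,0,0,0,0,0],[0,0,0,0,0,0],[0,0,0,0,0,0],[0,0,0,0,0,0],[0,0,0,0,0,0]]' | grep -E 'pos|force|width'
```

```text
tcp_pos: [0.534, 0.1171, 0.0812]
wrist_force: [-5.4, -1.7, 0.3]
gripper_width: 0.136
tcp_pos: [0.536, 0.118, 0.082]
wrist_force: [-0.4, -0.5, -0.6]
gripper_width: 0.412
tcp_pos: [0.5352, 0.1176, 0.0817]
wrist_force: [-0.8, -0.3, -0.5]
gripper_width: 0.458
```

```bash
python3 -m jog '[[0,0,-0.5,0,0,0],[0,0,-1.0,0,0,0],[0,0,-1.5,0,0,0],[0,0,-2.0,0,0,0],[0,0,-2.5,0,0,0]]' | grep -E 'pos|force|width'; python3 -m jog '[[0,0,-2.5,0,0,0],[2,0,-2.0,0,0,0],[3,0,-1,0,0,0],[3,0,0,0,0,0],[2,0,0,0,0,0]]' | grep -E 'pos|force|width'; python3 -m jog '[[0,0,0,0,0,0],[0,0,0,0,0,0],[0,0,0,0,0,0],[0,0,0,0,0,0],[0,0,0,0,0,0]]' | grep -E 'time|pos|force|width'; python3 - <<'E'
from h import *
import pickle
d=capture("side");s=capture("scene");w=capture("wrist");pickle.dump((s,d,w,sense()),open("c5.pkl","wb"))
a=cv2.resize(d["frame"][195:265,205:285],None,fx=5,fy=5,interpolation=cv2.INTER_CUBIC)
b=cv2.resize(s["frame"][145:215,230:310],None,fx=5,fy=5,interpolation=cv2.INTER_CUBIC)
cv2.imwrite("pics/l.png",np.hstack([a,b])[:,:,::-1]);cv2.imwrite("pics/l_w.png",w["frame"][:,:,::-1])
E
```

```text
tcp_pos: [0.5345, 0.1173, 0.1573]
wrist_force: [0.4, 0.1, -0.5]
gripper_width: 0.46
tcp_pos: [0.4371, 0.0901, 0.2134]
wrist_force: [-0.1, -0.0, -0.7]
gripper_width: 0.457
time_s: 24.48
tcp_pos: [0.4396, 0.091, 0.2116]
wrist_force: [0.4, -0.3, 0.2]
gripper_width: 0.457
```

View pics/l.png

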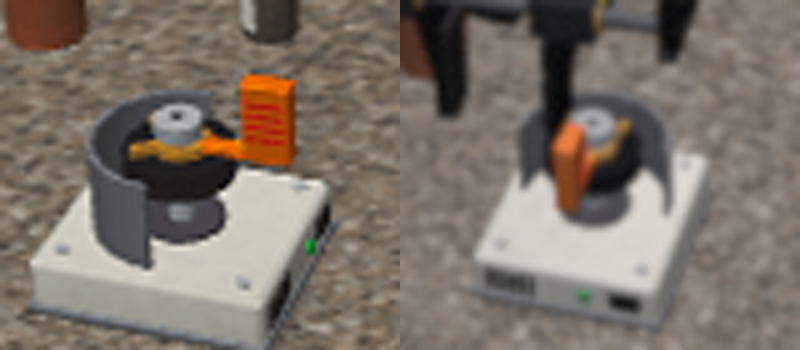

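View pics/l_w.png

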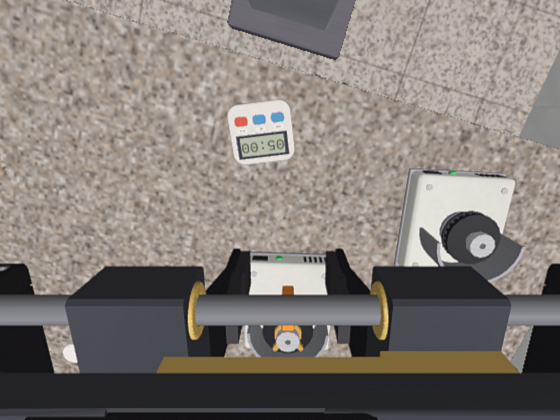

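```bash
python3 -m jog '[[1.5,0,0,0,0,0],[2,0,0,0,0,0],[1.5,0,0,0,0,0],[0,0,0,0,0,0],[0,0,0,0,0,0]]' | grep -E 'time|pos|force|width'; python3 - <<'E'
from h import *
import pickle
w=capture("wrist");st=sense();pickle.dump((w,st),open("c6.pkl","wb"))
crop(w,240,200,95,80,7,"pics/m.png");print(st["tcp_pos"])
E
```

```text
time_s: 25.05
tcp_pos: [0.3908, 0.0774, 0.2119]
wrist_force: [-0.3, 0.9, -0.4]
gripper_width: 0.458
[0.39132967 0.07758822 0.21193249]
```

View pics/m.png

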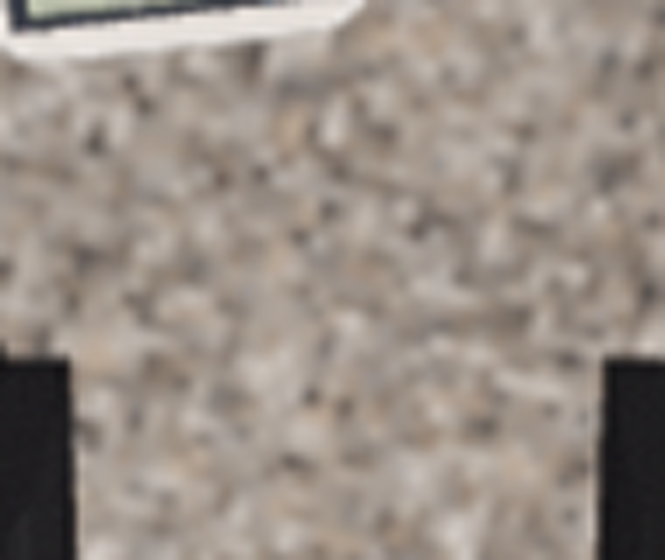

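```bash
python3 -m jog '[[-3,0,-0.5,0,0,0],[-4,0,-0.5,0,0,0],[-4,0,-0.5,0,0,0],[-4,0,-0.5,0,0,0],[-3,0,0,0,0,0]]' | grep -E 'time|pos|force|width'; python3 -m jog '[[0,0,0,0,0,0],[0,0,0,0,0,0],[0,0,0,0,0,0],[0,0,0,0,0,0],[0,0,0,0,0,0]]' | grep -E 'time|pos';  python3 - <<'E'
from h import *
import pickle
w=capture("wrist");st=sense();pickle.dump((w,st),open("c6.pkl","wb"))
crop(w,220,150,140,120,5,"pics/m2.png");print(st["tcp_pos"])
E
```

```text
time_s: 25.52
tcp_pos: [0.5685, 0.1267, 0.2318]
wrist_force: [0.9, 0.8, 0.4]
gripper_width: 0.458
time_s: 25.93
tcp_pos: [0.5634, 0.1255, 0.232]
[0.56342826 0.12552335 0.23226092]
```

View pics/m2.png

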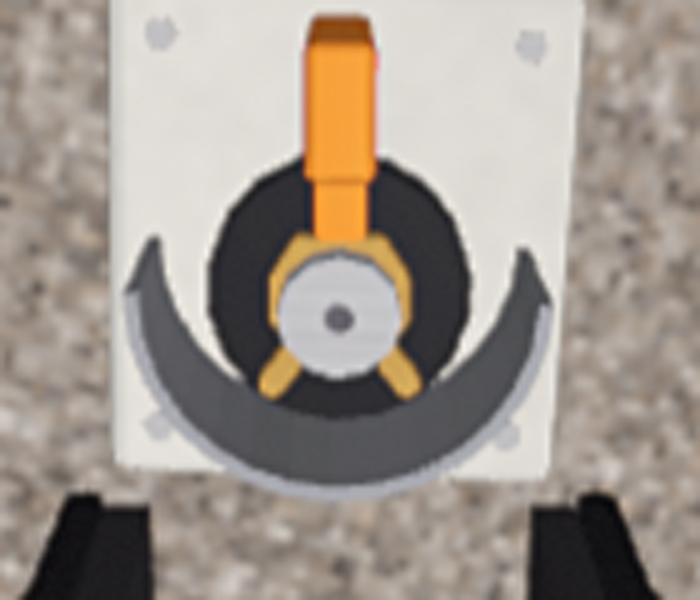

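```bash
python3 - <<'E'
from h import *
import pickle
w,st=pickle.load(open("c6.pkl","rb"));R=st["ee_rot"]
P=lambda x,y,z:plane(w,220+(x-2)/5,150+(y-2)/5,z)
h=P(339,318,.0916)
def rel(n,p): v=p-h;print(n,"fwd",-v@R[:,0]*1e3,"lat",v@R[:,1]*1e3)
rel("tipsL end",P(268,397,.0806));rel("tipsR end",P(413,397,.0806))
rel("tab rear top",P(339,48,.1176));rel("tab front top",P(341,180,.1176))
rel("sideL",P(268,290,.0806));rel("sideR",P(411,290,.0806));rel("bridge rear",P(340,236,.0806))
E
```

```text
tipsL end fwd 19.931644680132084 lat -14.206950007993498
tipsR end fwd 19.965101080499913 lat 14.75782944046004
tab rear top fwd -54.83363322708119 lat 0.06675816831725902
tab front top fwd -32.54456463506877 lat 0.3799944395002369
sideL fwd -2.3396641320538736 lat -13.902966336841743
sideR fwd -2.3084000980663735 lat 14.10083920817067
bridge rear fwd -13.234938477913394 lat 0.2069534433972181
```

```bash
python3 -c "
from station import finish_job,sense
print(sense()['time_s'],sense()['wrist_force']);print(finish_job())"
```

```text
25.9833 [ 0.26209185 -0.48757904 -0.16617581]
the job is handed in; nothing more can be done
None
```

I fitted the clip to the farther of the two belt drives, and it snapped fully home on the spindle. I let go of it and handed the job in at about 26 s, with the gripper clear of everything.

- **Height:** I lowered the clip until it touched the wheel's top face, which put the face at about 75.6 mm. The camera estimate was about 75.5 mm. The touch peaked at about 5 N.
- **Pressing on:** I raised the clip about 1 mm and pushed it in from the front in small steps. The readings showed about 6.5 N before the snap, then a pull of about 5 N as it drew itself on. It stopped hard against the spindle at about 8 N, well under the 20 N limit.
- **Rubbing on the way in:** Just after the snap, the clip pressed up against the underside of the spindle head with about 4 N. I lowered it slightly and that went away.
- **Last checks:** A view from above, after I had let go, put the arm tips 19.9 mm ahead of the spindle axis (19.5 expected). The tab centre was 43.7 mm behind it (44 expected), and the clip was within about 0.3 mm of centre sideways. The wrist force was about zero.
- **Unsettled:** My measurements of the drive's heading ranged from about 13° to 16°, and I pushed along 15.5°. That would leave the clip up to about 2° off the drive's own axis, which doesn't affect the fit.
- **Bystanders:** None of my moves touched the vial, bottle, timer or slide box. I did not measure their positions again at the end.

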